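# Rack the stray spice jars and hold the spring tray open at the mark

## Task

Put the two stray spice jars away upright in empty wells of the spice station, the small jar in the front row with the small ones and the large jar in the back row with the large ones, pushed right down in. Then take the blue handle of the station's self-closing tray, pull the tray out until its yellow pointer stands level with the red clip on the rail, and keep holding it still there: you finish while holding the tray open, not letting go. Leave the pepper mill and the mug where they are.

Things in the scene. Friction and masses are not known exactly. Their poses are not given: they have to be found in the camera images.
- station: White spice station fixed to the worktop, 125 mm deep (x), 210 mm wide (y), deck top 70 mm high. Origin: centre of its underside. -x points out of its front, the way the tray slides (towards the robot, turned up to 0.2 rad); z up. Deck: two rows of three wells along y, 70 mm apart: front row (x = -30 mm) for small jars, back row (x = +30 mm) for large ones.
- well_small_a (a point): Front (small-jar) row, +y end, on the deck's top: already taken by a fixed small jar, 38 mm diameter, its top 128 mm above the worktop.
- well_large_b (a point): Back (large-jar) row, -y end, on the deck's top: already taken by a fixed large jar, 50 mm diameter, its top 128 mm above the worktop.
- well_small_mid (a point): Rim-height centre of a middle well of the front (small-jar) row: a round blind hole 42 mm wide, 14 mm deep, in the white deck (this point is on the deck's top, 70 mm above the worktop; the well's floor is at 56 mm). Empty.
- well_small_b (a point): Rim-height centre of a -y end well of the front (small-jar) row: a round blind hole 42 mm wide, 14 mm deep, in the white deck (this point is on the deck's top, 70 mm above the worktop; the well's floor is at 56 mm). Empty; either empty well of the row may be used.
- well_large_a (a point): Rim-height centre of a +y end well of the back (large-jar) row: a round blind hole 54 mm wide, 14 mm deep, in the white deck (this point is on the deck's top, 70 mm above the worktop; the well's floor is at 56 mm). Empty; either empty well of the row may be used.
- well_large_mid (a point): Rim-height centre of a middle well of the back (large-jar) row: a round blind hole 54 mm wide, 14 mm deep, in the white deck (this point is on the deck's top, 70 mm above the worktop; the well's floor is at 56 mm). Empty.
- jar_small_center (a point): Centre (half-way up) of the small stray spice jar: round, 38 mm diameter, 72 mm tall, terracotta-coloured body, steel lid, same width all the way up, about 90 g. It stands upright on the worktop; z is up.
- jar_large_center (a point): Centre (half-way up) of the large stray spice jar: same look and height (72 mm), but 50 mm diameter, about 140 g. It stands upright on the worktop; z is up.
- tray (a joint): How far the self-closing wooden tray is pulled out of the station's front (m): 0 shut, at most 0.095; it slides along the station's -x. A spring pulls it shut at all times: about 4 N when shut, plus 60 N per metre of travel (about 8 N at 70 mm); let go, it slides shut.
- grip (a point): Grip point of the tray's upright blue handle: a fin 26 mm long (station's x), 16 mm thick (its y), from 22 to 94 mm above the worktop; this point is on its centre line at 70 mm. Shut, it stands 109 mm in front of the station's origin, 46 mm in front of its front face; it moves with the tray. Best pinched from above across its thickness.
- pointer (a point): Tip of the yellow pointer on the tray's front panel (a tab that rides 10 mm above the +y rail); moves with the tray, x axis along the station's x.
- mark (a point): The mark: point on the red clip on the station's +y rail, at pointer height, 40 to 70 mm in front of the shut pointer. The tray is at the mark when the pointer is level with it along the station's x. Axes as the station's. Clip fixed, 6 mm wide in x, y 85 to 123 mm, 34 mm high. Two rails 14 mm wide and high run from the station's front at y = +-94 mm to x = -168 mm.
- mill: Dark wooden pepper mill, 52 mm diameter, 146 mm tall, loose on the worktop; origin under its centre. To be left alone.
- mug: Blue mug, 80 mm diameter, 90 mm tall, handle at its +y side, loose; origin under its centre. To be left alone.
Things that resemble listed ones, but are neither listed nor needed, are in the scene too. What is shaped like the part that bears jar_small_center but pink is not meant. Leave any turquoise look-alike of the part that bears jar_large_center alone.

How it is judged:
By the outcome, as a careful person would: the job done as asked, in the order asked, and still so for the second after the job is handed in, while the arm keeps its last pose, push and grip.
It also fails if it takes over 64 s, if anything falls off the work surface, if the arm or the gripper's body presses on something with over 40 N, if the wrist force passes 120 N, or if a joint passes its speed limit or range.

## Robot

A 6-joint arm with a two-finger parallel gripper is mounted at the origin on the work surface. World frame = base frame: x ahead of the robot, y to its left, z up, the work surface at z = 0. Lengths are in m, angles in degrees, forces in N, time in s.
With the tool pointing down it reaches from about 0.4 to 0.825 m from the base axis. Payload 7 kg.
Tool frame: the origin (TCP) lies at the very end of the fingers, on their centre line; the grasp point (between the pads) lies r.pinch_z behind it (r.pinch_z is the distance from the TCP to the grasp point, in m); z points along the fingers, y is the direction in which the jaws open and shut (so a half turn about z gives the same grasp; the last joint's range is limited). The gripper opens to 88 mm and grips with 3 to 60 N. Pads are 19 mm wide; open, the fingers measure 130 mm over their backs; the gripper's body (78 mm by 193 mm) begins 47 mm behind the grasp point.
Start: joints at [79.933, 20.546, 0.682, 0, -70.136, -16.507], TCP at [0.302, 0.604, 0.227] pointing down, gripper open.
Joint ranges: [-176.03, 176.03], [-82.01, 121.73], [-58.28, 71.71], [-173.87, 95.51], [-174.79, -0.11], [-173.66, 173.66]. Speed limits (degrees/s): [136.94, 136.94, 172.46, 180, 180, 180].

## Interface

Orientations are given as [roll, pitch, yaw] about the fixed x, y, z axes, in that order (R = Rz(yaw) Ry(pitch) Rx(roll)).
In Python, from plant import r gives the robot as it stands. The module is installed in compiled form; this text tells all that it offers.
- The arm moves only by the tool servo_tool, never from a script. Its argument "steps" is a list of rows, each a list of 5 numbers: the finger opening in cm, from 0 to 8.76, then the shift along the tool's x, y, z in cm, then the turn about the tool's z in degrees. In form: [[fingers, x, y, z, spin], ...]. A call has 1 to 8 rows; each row shifts and turns the commanded pose from where the row before left it, along the tool's axes as they then stand; what a row does not reach is not made up. A row lasts 1/8 s, in which the tool goes at most 62.5 mm and 10.7 degrees, less where a joint would pass 70% of its speed; a pose out of reach is approached as far as the arm can. A call with a gripper value outside its range is refused whole. The fingers move at their own pace and stop on an object; "squeeze" is the grip in N (left out, the last holds). Time passes only in rows, so rows that do not move let the fingers close. It gives the time, the measured TCP pose, the force and the opening at its end, in the units of the state.
- r.get_state(): the state, without advancing time (a new reading comes with each control period).
- r.capture(name): name is "scene" or "top" or "wrist"; returns the picture (480x640x3 uint8, red, green, blue); there is no depth.
- r.calibration(name): a dict with "K" (3x3 intrinsics, pixels), "rvec" (rotation vector, rad) and "tvec" (3), from world to camera coordinates, as OpenCV has them; the wrist camera has in their place "tool_from_camera" (4x4, takes a point from camera to tool coordinates, whose origin is the TCP and whose axes are the flange's). Camera axes: x right, y down, z forward; pixel columns grow to the right and rows downward; lengths in m; the calibration is good to about 2 mm. A picture is of the moment at which its call begins: read the wrist's pose just before it. calibration takes no time and is no camera call.
- r.close_job(): hands the job in, once; it reports no verdict.
The state is a dict: "time_s": time; "joints": joint angles; "qd": joint speeds; "joint_torque": joint torques, N m; "tcp_pos": TCP position; "eef_rot": TCP orientation; "contact_force": force on the tool from outside, world axes, zero at the start; "moment": the same for the moment, N m; "gripper_width": finger opening in m.
Only numpy, scipy, OpenCV 4.12 (cv2) and the standard library are available. Lean on these libraries where they do the work, as an engineer would, in place of code of your own. Each camera call takes 0.05 s, during which the arm holds its last target.

## Working session

There is one attempt and no reset: what is moved stays moved. The work goes in short steps, Python scripts to look and compute and a tool call to move; the robot and the scene stay as the last step left them, time stands still between calls to the robot, and variables do not carry over. Pictures are saved under pics/ and viewed, and the job is handed in when it is done.

Besides the shell and the picture viewer there is one more tool, called after "Request:" in YAML: its name, and indented under it one key for each argument. servo_tool: Moves the arm, as the interface text tells. Its arguments: {"type":"object","properties":{"steps":{"type":"array","items":{"type":"array","items":{"type":"number"}}},"squeeze":{"type":"number"}},"required":["steps"]}

```bash
mkdir -p pics
python3 - <<'E'
from plant import r
import cv2,json
s=r.get_state();print(s, r.pinch_z)
for n in("scene","top","wrist"):
    c=r.calibration(n);print(n,c)
    cv2.imwrite(f"pics/{n}0.png",r.capture(n)[:,:,::-1])
E
```

```text
{'time_s': 0.0, 'joints': array([ 7.99317442e+01,  2.05911900e+01,  6.32296794e-01, -2.15849818e-02,
       -7.01347653e+01, -1.65069937e+01]), 'qd': array([-0.07679621,  0.02651572,  0.13354921,  0.02015729,  0.07899203,
       -0.03395389]), 'joint_torque': array([-1.54633934e-03, -5.82724714e+01,  2.93052953e+01,  6.99731693e+00,
        6.71006273e-03, -1.73979934e-04]), 'tcp_pos': array([0.30177025, 0.60322761, 0.22560962]), 'eef_rot': array([ 1.79904436e+02, -7.15942568e-03, -2.65825949e+01]), 'contact_force': array([-0.16801551,  0.33796903,  0.50990576]), 'moment': array([ 0.01057649,  0.01069417, -0.02032221]), 'gripper_width': 0.08784060464890378} 0.0188
scene {'K': array([[435.20043503,   0.        , 322.31489255],
       [  0.        , 435.20043503, 241.85021606],
       [  0.        ,   0.        ,   1.        ]]), 'rvec': array([ 1.44861349,  2.02958979, -0.93342038]), 'tvec': array([ 0.16170841, -0.2624681 ,  1.49171075])}
top {'K': array([[603.13674404,   0.        , 317.11333969],
       [  0.        , 603.13674404, 241.5248367 ],
       [  0.        ,   0.        ,   1.        ]]), 'rvec': array([ 2.13690957, -2.15021297,  0.17504917]), 'tvec': array([0.00452458, 0.52746521, 1.37542122])}
wrist {'K': array([[365.68910174,   0.        , 321.45325834],
       [  0.        , 365.68910174, 237.53455651],
       [  0.        ,   0.        ,   1.        ]]), 'tool_from_camera': array([[-6.32334395e-04, -9.68316669e-01, -2.49724705e-01,
         6.75488491e-02],
       [ 9.99999709e-01, -5.05701938e-04, -5.71247424e-04,
        -3.44883720e-05],
       [ 4.26862136e-04, -2.49724993e-01,  9.68316707e-01,
        -1.57297893e-01],
       [ 0.00000000e+00,  0.00000000e+00,  0.00000000e+00,
         1.00000000e+00]])}
```

View pics/scene0.png

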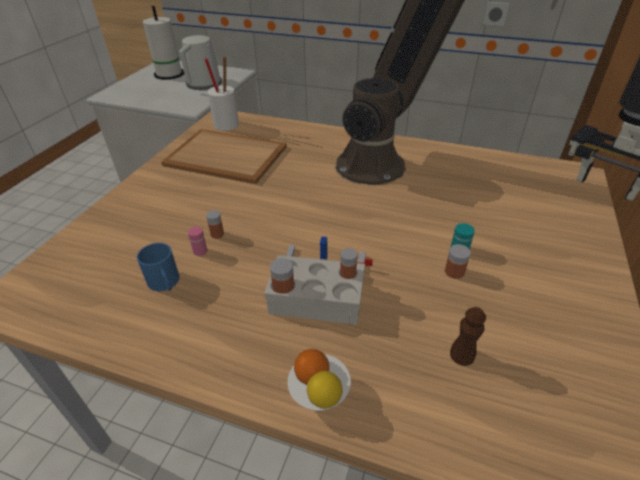

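View pics/top0.png

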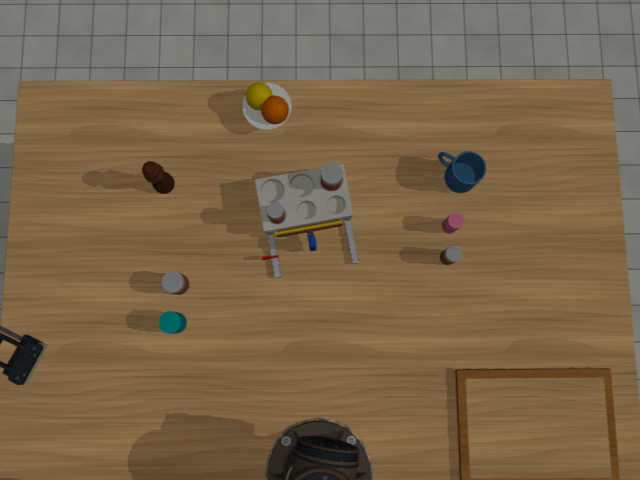

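View pics/wrist0.png

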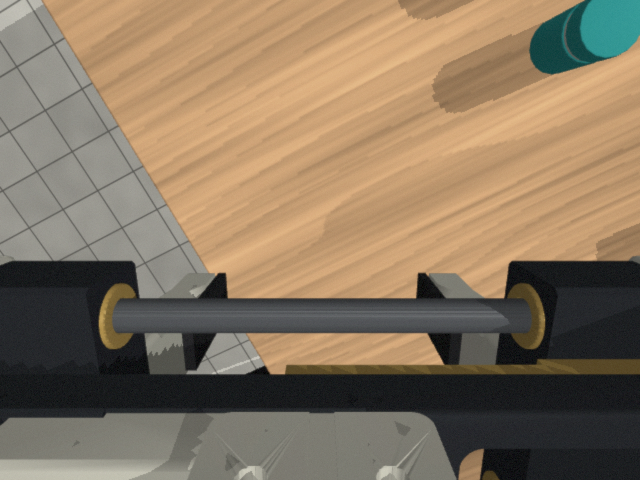

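The top view shows the station at about (305,205) with its blue handle at (312,240) and red clip at (270,258). The small stray jar is at (451,255) and the large one at (175,283). The pink (453,222) and turquoise (173,322) look-alikes sit close by. The mill is at (158,178) and the mug at (463,172). I'll zoom in and measure.

```bash
cat > h.py <<'E'
import numpy as np,cv2
from plant import r
def ray(name,uv):
    c=r.calibration(name);R,_=cv2.Rodrigues(np.array(c["rvec"]))
    p=cv2.undistortPoints(np.array([[uv]],float),c["K"],None)[0,0]
    return -R.T@c["tvec"], R.T@np.array([p[0],p[1],1])
def onz(name,uv,z):
    o,d=ray(name,uv);return o+d*(z-o[2])/d[2]
def proj(name,P):
    c=r.calibration(name)
    return cv2.projectPoints(np.array(P,float).reshape(-1,3),c["rvec"],c["tvec"],c["K"],None)[0].reshape(-1,2)
E
python3 - <<'E'
from h import *
t=cv2.imread("pics/top0.png")
a=cv2.resize(t[150:290,240:370],None,fx=5,fy=5,interpolation=cv2.INTER_CUBIC)[:600]
b=cv2.resize(t[205:275,420:480],None,fx=5,fy=5,interpolation=cv2.INTER_CUBIC)
c=cv2.resize(t[260:340,150:200],None,fx=5,fy=5,interpolation=cv2.INTER_CUBIC)
cv2.imwrite("pics/a.png",cv2.resize(t[155:280,245:370],None,fx=4.8,fy=4.8,interpolation=cv2.INTER_CUBIC))
m=np.zeros((400,600,3),np.uint8);m[:350,:300]=b;m[:400,320:570]=c;cv2.imwrite("pics/b.png",m)
E
```

```text
(no output)
```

View pics/a.png

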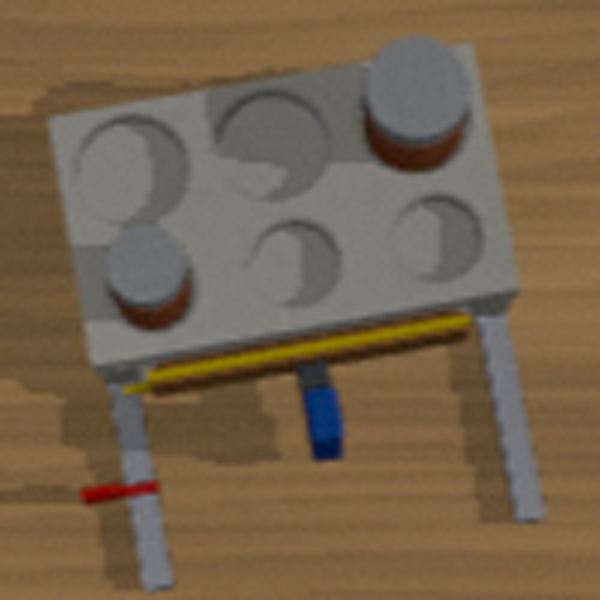

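View pics/b.png

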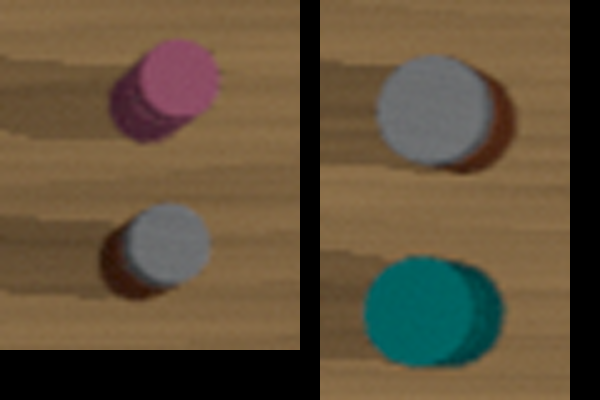

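```bash
python3 - <<'E'
from h import *
def a(u,v,k=4.8,o=(245,155)): return ((u+.5)/k-.5+o[0],(v+.5)/k-.5+o[1])
mod=[(62.5,105,70),(62.5,-105,70),(-62.5,-105,70),(-62.5,105,70),(-30,70,128),(30,-70,128),(30,70,70),(30,0,70),(-30,0,70),(-30,-70,70)]
pix=[(48,118),(470,42),(518,292),(95,368),(147,263),(416,88),(132,168),(273,146),(294,264),(438,238)]
W=np.array([onz("top",a(*p),m[2]/1000) for p,m in zip(pix,mod)])[:,:2];M=np.array(mod)[:,:2]/1000
W0=W.mean(0);M0=M.mean(0);U,S,Vt=np.linalg.svd((M-M0).T@(W-W0));R=(U@Vt).T;T=W0-R@M0
print("yaw",np.degrees(np.arctan2(R[1,0],R[0,0])),T,"scale",np.sum((W-W0)*((M-M0)@R.T))/np.sum((M-M0)**2))
print(np.round(((W-T)@R-M)*1000,1))
np.savez("st.npz",R=R,T=T)
for n,p,z in [("handle top",(323,420),.094),("clip top",(120,492),.034),("ptr tip",(130,389),.024),("railend",(160,585),.014)]:
    w=onz("top",a(*p),z);print(n,w,((w[:2]-T)@R)*1000)
for n,p,o in [("small",(168,245),(420,205)),("large",(115,110),(150,260)),("pink",(179,79),(420,205)),("turq",(102,312),(150,260))]:
    w=onz("top",a(*p,k=5,o=o),.072);print(n,w,np.linalg.norm(w[:2]))
# scene check: 
print(proj("scene",[[*(R@m[:2]/1+T) , m[2]] for m in np.array(mod)/1000]).round())
E
python3 - <<'E'
import cv2
t=cv2.imread("pics/scene0.png")
cv2.imwrite("pics/c.png",cv2.resize(t[200:330,180:380],None,fx=4,fy=4,interpolation=cv2.INTER_CUBIC))
E
```

```text
yaw 10.125797755819223 [0.62782373 0.03195401] scale 0.9953351466588248
[[ 0.4  0.2]
 [ 0.8  0.8]
 [-0.8  1.6]
 [-0.5 -1.4]
 [ 0.4 -1.2]
 [-0.1  0.8]
 [ 0.9 -0.8]
 [-0.7 -0. ]
 [-0.2  0.4]
 [-0.2 -0.4]]
handle top [0.51792648 0.01345621 0.094     ] [-111.43760209    1.11135427]
clip top [0.49218493 0.11309073 0.034     ] [-119.26146102  103.71959616]
ptr tip [0.54495834 0.10913651 0.024     ] [-68.00523382  90.54887573]
railend [0.44836366 0.09451938 0.014     ] [-165.66520832   93.14172949]
small [ 0.49283726 -0.31040448  0.072     ] 0.5824427021255697
large [0.43243456 0.33009986 0.072     ] 0.5440271790510073
pink [ 0.57028928 -0.31874114  0.072     ] 0.6533190461211896
turq [0.34154113 0.33316615 0.072     ] 0.4771268403843524
[[359. 304.]
 [264. 293.]
 [277. 255.]
 [364. 264.]
 [349. 253.]
 [281. 265.]
 [345. 291.]
 [313. 287.]
 [318. 268.]
 [288. 265.]]
```

View pics/c.png

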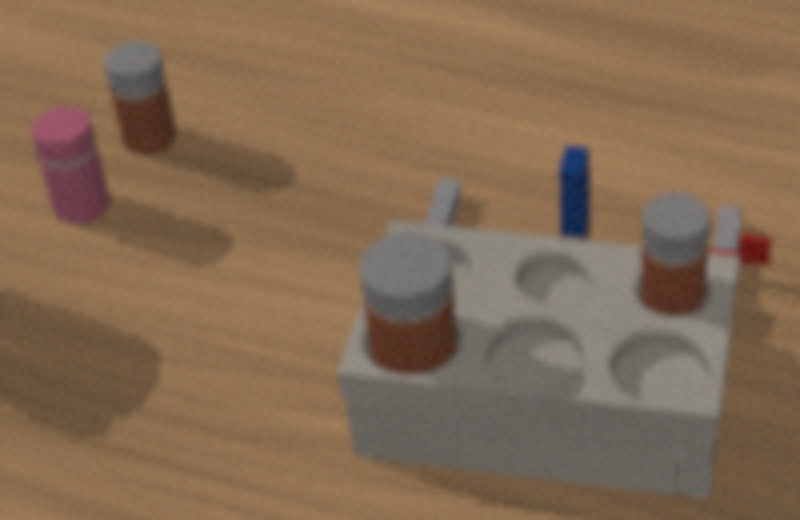

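Station fit: origin (0.628, 0.032), yaw 10.1°, with residuals of 1.6 mm or less. I'll keep the jaws along the station's y throughout. That lets me use large_a for the large jar, small_b for the small jar, and then pinch the handle. First I turn the tool.

Request:
servo_tool:
  steps:
    - [8.7, 0, 0, 0, -9.2]
    - [8.7, 0, 0, 0, -9.2]
    - [8.7, 0, 0, 0, -9.2]
    - [8.7, 0, 0, 0, -9.2]
    - [8.7, 0, 0, 0, 0]
  squeeze: 20

```text
time_s: 0.78
tcp_pos: [0.3019, 0.6035, 0.2262]
eef_rot: [180.0, 0.0, 10.2]
contact_force: [0.6, -0.7, -0.1]
gripper_width: 0.0872
```

```bash
cat >> h.py <<'E'
def delta(x,y,z):
    s=r.get_state();p=s["tcp_pos"];a=np.radians(s["eef_rot"][2]);d=np.array([x,y,z])-p
    return np.round([100*(d[0]*np.cos(a)+d[1]*np.sin(a)),100*(d[0]*np.sin(a)-d[1]*np.cos(a)),-100*d[2],s["eef_rot"][2]],2)
def st(x,y):
    q=np.load("st.npz");return q["R"]@[x,y]+q["T"]
def wristray(uv):
    s=r.get_state();c=r.calibration("wrist");from scipy.spatial.transform import Rotation as Ro
    R=Ro.from_euler("xyz",s["eef_rot"],degrees=True).as_matrix();H=c["tool_from_camera"]
    p=cv2.undistortPoints(np.array([[uv]],float),c["K"],None)[0,0]
    return s["tcp_pos"]+R@H[:3,3], R@H[:3,:3]@np.array([p[0],p[1],1])
def wonz(uv,z):
    o,d=wristray(uv);return o+d*(z-o[2])/d[2]
E
python3 -c "
from h import *
print(delta(.4324,.3301,.15))"
```

```text
[ 8.02 29.21  7.62 10.16]
```

Request:
servo_tool:
  steps:
    - [8.7, 1.0, 3.65, 0.6, 0]
    - [8.7, 1.0, 3.65, 0.6, 0]
    - [8.7, 1.0, 3.65, 0.6, 0]
    - [8.7, 1.0, 3.65, 0.6, 0]
    - [8.7, 1.0, 3.65, 0.6, 0]
    - [8.7, 1.0, 3.65, 0.6, 0]
    - [8.7, 1.0, 3.65, 0.6, 0]
    - [8.7, 1.0, 3.65, 0.6, 0]

```text
time_s: 1.78
tcp_pos: [0.4329, 0.3293, 0.1784]
eef_rot: [-180.0, -0.0, 10.0]
contact_force: [1.0, 0.9, 0.3]
gripper_width: 0.0871
```

Request:
servo_tool:
  steps:
    - [8.7, 0, 0, 0, 0]
    - [8.7, 0, 0, 0, 0]

```text
time_s: 2.02
tcp_pos: [0.4327, 0.3307, 0.1788]
eef_rot: [-180.0, -0.0, 10.1]
contact_force: [0.3, 0.1, 0.1]
gripper_width: 0.0869
```

```bash
python3 -c "
from h import *
print(delta(.4324,.3301,.15))
im=r.capture('wrist');cv2.imwrite('pics/w1.png',im[:,:,::-1])"
```

```text
[-0.04  0.05  2.88 10.06]
```

View pics/w1.png

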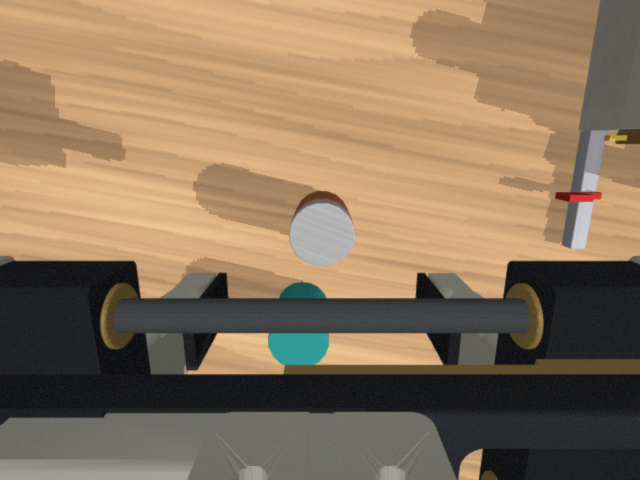

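```bash
python3 -c "
from h import *
print(wonz((322,233),.072), wonz((355,233),.072)-wonz((289,233),.072))
im=r.capture('wrist').astype(int)
hsv=cv2.cvtColor(im.astype(np.uint8),cv2.COLOR_RGB2HSV)
m=((hsv[:,:,1]<25)&(hsv[:,:,2]>110)).astype(np.uint8);m[275:]=0;m[:190]=0;m[:,:270]=0;m[:,370:]=0
c=max(cv2.findContours(m,0,2)[0],key=cv2.contourArea);e=cv2.fitEllipse(c);print(e,wonz(e[0],.072))
print(delta(*wonz(e[0],.072)[:2],.022))
"
```

```text
[0.43556574 0.33101064 0.072     ] [ 0.00860354 -0.04829968  0.        ]
((322.38665771484375, 233.56846618652344), (62.91135025024414, 64.75640106201172), 74.71923065185547) [0.43505698 0.33086278 0.072     ]
[ 0.25  0.09 15.68 10.19]
```

Request:
servo_tool:
  steps:
    - [8.7, 0.1, 0.1, 3.5, 0]
    - [8.7, 0, 0, 3.5, 0]
    - [8.7, 0, 0, 3.5, 0]
    - [8.7, 0, 0, 3.2, 0]
    - [8.7, 0, 0, 1.5, 0]
    - [8.7, 0, 0, 0, 0]
    - [4.5, 0, 0, 0, 0]
    - [4.5, 0, 0, 0, 0]
  squeeze: 20

```text
time_s: 3.12
tcp_pos: [0.4342, 0.3305, 0.0278]
eef_rot: [-179.9, -0.1, 10.2]
contact_force: [-0.0, 0.4, 0.5]
gripper_width: 0.0726
```

Request:
servo_tool:
  steps:
    - [4.5, 0, 0, 0, 0]
    - [4.5, 0, 0, 0, 0]
    - [4.5, 0, 0, 0, 0]

```text
time_s: 3.5
tcp_pos: [0.4339, 0.3299, 0.0269]
eef_rot: [-180.0, -0.0, 10.2]
contact_force: [-0.5, -0.6, 2.7]
gripper_width: 0.0493
```

Request:
servo_tool:
  steps:
    - [4.5, 0, 0, -1.5, 0]
    - [4.5, 0, 0, -3.0, 0]
    - [4.5, 0, 0, -3.5, 0]
    - [4.5, 0, 0, -3.5, 0]
    - [4.5, 0, 0, -3.0, 0]
    - [4.5, 0, 0, 0, 0]
  squeeze: 20

```text
time_s: 4.25
tcp_pos: [0.4346, 0.3308, 0.175]
eef_rot: [-179.8, -0.2, 10.2]
contact_force: [0.5, 0.2, -1.4]
gripper_width: 0.0493
```

```bash
python3 -c "
from h import *
p=st(.03,.07);print(p,delta(*p,.172),r.get_state()['contact_force'],r.get_state()['gripper_width'])"
```

```text
[0.64504976 0.106138  ] [16.71 25.85  0.3  10.25] [ 0.52344471  0.16532509 -1.42723694] 0.049301388982621076
```

Request:
servo_tool:
  steps:
    - [4.5, 1.0, 1.6, 0, 0]
    - [4.5, 2.2, 3.5, 0, 0]
    - [4.5, 2.3, 3.6, 0, 0]
    - [4.5, 2.3, 3.6, 0, 0]
    - [4.5, 2.3, 3.6, 0, 0]
    - [4.5, 2.3, 3.6, 0, 0]
    - [4.5, 2.2, 3.5, 0, 0]
    - [4.5, 1.6, 2.4, 0, 0]

```text
time_s: 5.25
tcp_pos: [0.6387, 0.1057, 0.1701]
eef_rot: [180.0, 0.2, 10.1]
contact_force: [-0.3, 1.5, -1.0]
gripper_width: 0.0492
```

Request:
servo_tool:
  steps:
    - [4.5, 0.5, 0.4, 0, 0]
    - [4.5, 0, 0, 0, 0]
    - [4.5, 0, 0, 0, 0]

```text
time_s: 5.62
tcp_pos: [0.6432, 0.1058, 0.1713]
eef_rot: [180.0, 0.0, 10.3]
contact_force: [0.7, -0.7, -0.1]
gripper_width: 0.0499
```

```bash
python3 -c "
from h import *
p=st(.03,.07);print(p,delta(*p,.172))
im=r.capture('wrist');cv2.imwrite('pics/w2.png',im[:,:,::-1])
im=r.capture('top');cv2.imwrite('pics/t2.png',im[:,:,::-1])"
```

```text
[0.64504976 0.106138  ] [ 0.19 -0.   -0.07 10.26]
```

View pics/w2.png

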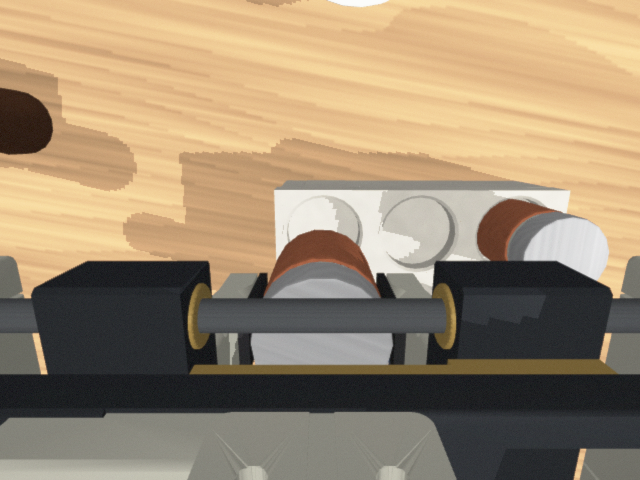

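```bash
python3 -c "
from h import *
q=np.load('st.npz')
S=lambda w:((w[:2]-q['T'])@q['R']*1000).round(1)
for n,p,z in [('cornerBL',(275,190),.07),('cornerBR',(568,190),.07),('mid L',(383,232),.07),('midR',(455,231),.07),('mid top',(418,196),.07),('mid bot',(418,268),.07),('a left',(288,226),.07),('a right',(359,226),.07),('a top',(323,196),.07),('jar far bottom',(320,231),.1444)]:
    w=wonz(p,z);print(n,w.round(4),S(w))
print('tcp',S(r.get_state()['tcp_pos']))
"
python3 - <<'E'
import cv2
t=cv2.imread("pics/w2.png")
cv2.imwrite("pics/d.png",cv2.resize(t[170:300,260:460],None,fx=4,fy=4,interpolation=cv2.INTER_CUBIC))
E
```

```text
cornerBL [0.6724 0.1446 0.07  ] [ 63.7 103. ]
cornerBR [ 0.7093 -0.0595  0.07  ] [  64.2 -104.3]
mid L [0.6562 0.0627 0.07  ] [33.3 25.2]
midR [0.6662 0.0112 0.07  ] [ 34.2 -27.1]
mid top [0.6863 0.044  0.07  ] [59.7  1.5]
mid bot [0.6338 0.0308 0.07  ] [ 5.7 -2.1]
a left [0.6483 0.1315 0.07  ] [37.6 94.4]
a right [0.6574 0.0808 0.07  ] [37.7 42.8]
a top [0.6743 0.1104 0.07  ] [59.5 69. ]
jar far bottom [0.6663 0.1108 0.1444] [51.7 70.9]
tcp [28.3 70.3]
```

View pics/d.png

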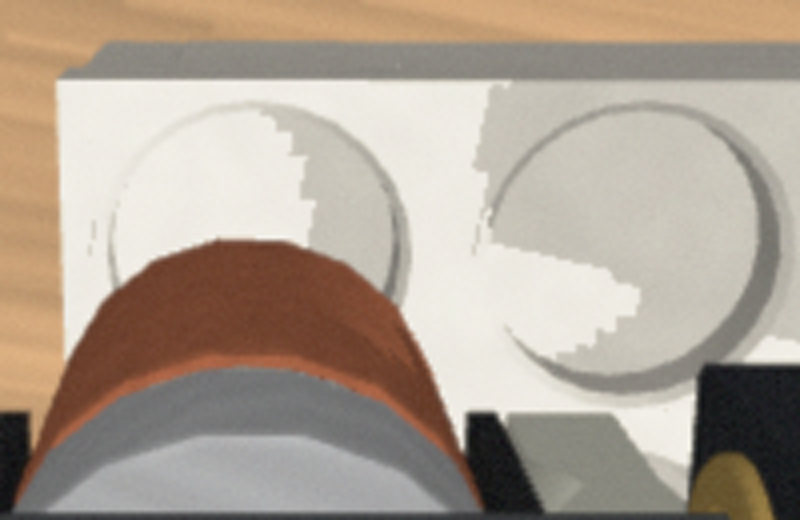

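Request:
servo_tool:
  steps:
    - [4.5, 0.35, 0, 1.5, 0]
    - [4.5, 0, 0, 2.0, 0]
    - [4.5, 0, 0, 2.0, 0]
    - [4.5, 0, 0, 1.3, 0]
    - [4.5, 0, 0, 0, 0]
    - [4.5, 0, 0, 0, 0]

```text
time_s: 6.48
tcp_pos: [0.6478, 0.1063, 0.1042]
eef_rot: [180.0, -0.1, 10.2]
contact_force: [0.3, -0.5, -0.5]
gripper_width: 0.0497
```

```bash
python3 -c "
from h import *
q=np.load('st.npz')
s=r.get_state();print(s['tcp_pos'],((s['tcp_pos'][:2]-q['T'])@q['R']*1000).round(1),s['contact_force'])
im=r.capture('wrist');cv2.imwrite('pics/w3.png',im[:,:,::-1])
cv2.imwrite('pics/e.png',cv2.resize(im[170:300,230:430,::-1],None,fx=4,fy=4,interpolation=cv2.INTER_CUBIC))
"
```

```text
[0.64777497 0.10626511 0.10415765] [32.7 69.6] [ 0.3210615  -0.53366624 -0.5162606 ]
```

View pics/e.png

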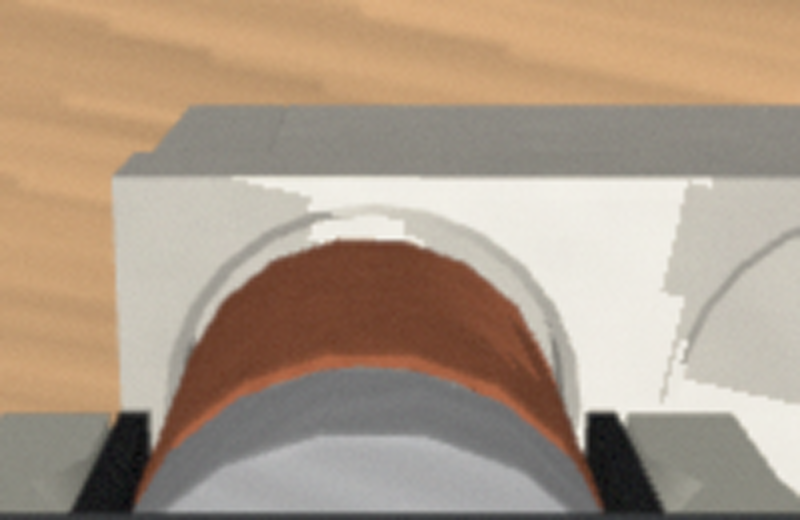

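```bash
python3 -c "
from h import *
q=np.load('st.npz')
S=lambda w:((w[:2]-q['T'])@q['R']*1000).round(1)
f=lambda u,v:((u+.5)/4-.5+230,(v+.5)/4-.5+170)
print(S(wonz(f(370,206),.07)),S(wonz(f(365,239),.0772)),S(wonz(f(365,239),.0772)-0))
for u,v,z in[(168,360,.07),(578,360,.07),(183,370,.0772),(556,340,.0772),(114,176,.07)]:print(S(wonz(f(u,v),z)))
"
```

```text
[60.  69.1] [57.1 69.8] [57.1 69.8]
[38.3 96.9]
[38.4 40.5]
[39.3 93.9]
[43.5 44.6]
[ 64.  103.2]
```

Request:
servo_tool:
  steps:
    - [4.5, 0.1, 0.05, 0, 0]
    - [4.5, 0, 0, 0.4, 0]
    - [4.5, 0, 0, 0.4, 0]
    - [4.5, 0, 0, 0.3, 0]
    - [4.5, 0, 0, 0, 0]

```text
time_s: 7.15
tcp_pos: [0.6481, 0.1056, 0.0921]
eef_rot: [180.0, 0.0, 10.2]
contact_force: [-1.7, 0.4, -0.5]
gripper_width: 0.0495
```

Request:
servo_tool:
  steps:
    - [4.5, 0, 0, 0.4, 0]
    - [4.5, 0, 0, 0.4, 0]
    - [4.5, 0, 0, 0.1, 0]
    - [4.5, 0, 0, 0, 0]
    - [4.5, 0, 0, 0, 0]

```text
time_s: 7.78
tcp_pos: [0.6484, 0.1058, 0.0836]
eef_rot: [-180.0, -0.0, 10.2]
contact_force: [-0.6, -0.2, -1.1]
gripper_width: 0.05
```

Request:
servo_tool:
  steps:
    - [4.5, 0, 0, 0.1, 0]
    - [4.5, 0, 0, 0.1, 0]
    - [4.5, 0, 0, 0, 0]

```text
time_s: 8.15
tcp_pos: [0.6484, 0.1057, 0.0829]
eef_rot: [180.0, -0.0, 10.2]
contact_force: [-4.5, 0.5, 8.1]
gripper_width: 0.0497
```

Request:
servo_tool:
  steps:
    - [7.0, 0, 0, 0, 0]
    - [7.0, 0, 0, 0, 0]
    - [7.0, 0, 0, 0, 0]
    - [7.0, 0, 0, -1.0, 0]
    - [7.0, 0, 0, -3.0, 0]
    - [7.0, 0, 0, -4.0, 0]
    - [8.7, 0, 0, -2.0, 0]
    - [8.7, 0, 0, 0, 0]

```text
time_s: 9.15
tcp_pos: [0.6495, 0.1061, 0.1843]
eef_rot: [-180.0, -0.3, 10.2]
contact_force: [-0.2, 0.4, 0.1]
gripper_width: 0.0836
```

```bash
python3 -c "
from h import *
im=r.capture('wrist');cv2.imwrite('pics/w4.png',im[:,:,::-1])
print(delta(.4928,-.3104,.17), delta(.4928,-.3104,.17))"
```

```text
[-22.73  38.21   1.26  10.22] [-22.73  38.21   1.26  10.22]
```

View pics/w4.png

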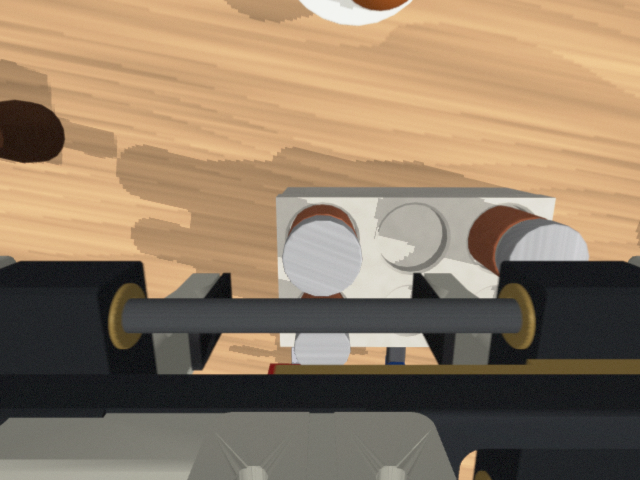

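The large jar stands upright in large_a, with its lid at about (322,256) in the wrist view. Next is the small jar.

Request:
servo_tool:
  steps:
    - [8.7, -1.2, 2.0, 0, 0]
    - [8.7, -2.6, 4.4, 0, 0]
    - [8.7, -2.7, 4.5, 0, 0]
    - [8.7, -2.7, 4.5, 0, 0]
    - [8.7, -2.7, 4.5, 0, 0]
    - [8.7, -2.7, 4.5, 0, 0]
    - [8.7, -2.7, 4.5, 0, 0]
    - [8.7, -2.6, 4.4, 0, 0]

```text
time_s: 10.2
tcp_pos: [0.5095, -0.2592, 0.1807]
eef_rot: [-180.0, 0.1, 10.2]
contact_force: [1.2, -0.6, 0.3]
gripper_width: 0.0868
```

Request:
servo_tool:
  steps:
    - [8.7, -1.8, 3.2, 0, 0]
    - [8.7, -1.0, 1.7, 0, 0]
    - [8.7, 0, 0, 0, 0]
    - [8.7, 0, 0, 0, 0]

```text
time_s: 10.7
tcp_pos: [0.4927, -0.31, 0.1812]
eef_rot: [-180.0, 0.0, 10.2]
contact_force: [0.3, -0.5, 0.6]
gripper_width: 0.0869
```

```bash
python3 -c "
from h import *
s=r.get_state();print(s['joints'])
im=r.capture('wrist');cv2.imwrite('pics/w5.png',im[:,:,::-1])
print(delta(.4928,-.3104,.17))"
```

```text
[-1.29483084e+01  1.38282543e+01 -1.50190053e+01 -1.14485932e-02
 -6.11845268e+01  1.13185494e+02]
[-0.02  0.06  1.13 10.27]
```

View pics/w5.png

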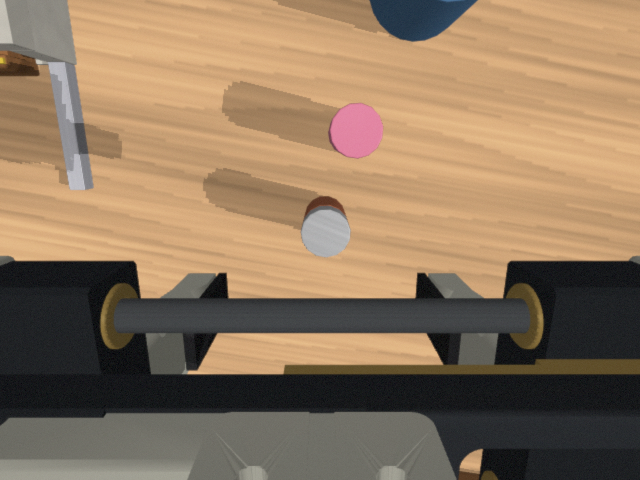

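```bash
python3 -c "
from h import *
im=r.capture('wrist')
hsv=cv2.cvtColor(im,cv2.COLOR_RGB2HSV)
m=((hsv[:,:,1]<25)&(hsv[:,:,2]>110)).astype(np.uint8);m[275:]=0;m[:190]=0;m[:,:270]=0;m[:,370:]=0
c=max(cv2.findContours(m,0,2)[0],key=cv2.contourArea);e=cv2.fitEllipse(c);print(e,wonz(e[0],.072))
print(delta(*wonz(e[0],.072)[:2],.027))
"
```

```text
((325.7648620605469, 232.60658264160156), (46.983619689941406, 48.400535583496094), 58.537940979003906) [ 0.49617933 -0.31261125  0.072     ]
[ 0.25  0.35 15.45 10.29]
```

Request:
servo_tool:
  steps:
    - [8.7, 0, 0.25, 3.5, 0]
    - [8.7, 0, 0, 3.5, 0]
    - [8.7, 0, 0, 3.5, 0]
    - [8.7, 0, 0, 3.4, 0]
    - [8.7, 0, 0, 1.5, 0]
    - [8.7, 0, 0, 0, 0]
    - [3.3, 0, 0, 0, 0]
    - [3.3, 0, 0, 0, 0]
  squeeze: 20

```text
time_s: 11.8
tcp_pos: [0.4941, -0.3132, 0.0289]
eef_rot: [179.9, -0.1, 10.2]
contact_force: [0.4, -0.3, -0.8]
gripper_width: 0.0725
```

Request:
servo_tool:
  steps:
    - [3.3, 0, 0, 0, 0]
    - [3.3, 0, 0, 0, 0]
    - [3.3, 0, 0, 0, 0]
    - [3.3, 0, 0, 0, 0]

```text
time_s: 12.3
tcp_pos: [0.4932, -0.313, 0.0276]
eef_rot: [-180.0, 0.0, 10.2]
contact_force: [-0.6, -0.4, 1.2]
gripper_width: 0.0377
```

Request:
servo_tool:
  steps:
    - [3.3, 0, 0, -1.5, 0]
    - [3.3, 0, 0, -3.0, 0]
    - [3.3, 0, 0, -3.5, 0]
    - [3.3, 0, 0, -3.5, 0]
    - [3.3, 0, 0, -2.5, 0]
    - [3.3, 0, 0, 0, 0]

```text
time_s: 13.05
tcp_pos: [0.4945, -0.3134, 0.1706]
eef_rot: [179.9, -0.3, 10.2]
contact_force: [0.4, -0.6, -0.8]
gripper_width: 0.0382
```

```bash
python3 -c "
from h import *
p=st(-.03,-.07);print(p,delta(*p,.168),r.get_state()['contact_force'],r.get_state()['gripper_width'])"
```

```text
[ 0.61059771 -0.04222998] [ 16.25 -24.62   0.26  10.24] [ 0.42900535 -0.55990512 -0.80569017] 0.03820813810340195
```

Request:
servo_tool:
  steps:
    - [3.3, 1.0, -1.6, 0, 0]
    - [3.3, 2.2, -3.3, 0, 0]
    - [3.3, 2.3, -3.5, 0, 0]
    - [3.3, 2.3, -3.5, 0, 0]
    - [3.3, 2.3, -3.5, 0, 0]
    - [3.3, 2.3, -3.5, 0, 0]
    - [3.3, 2.2, -3.3, 0, 0]
    - [3.3, 1.6, -2.4, 0, 0]

```text
time_s: 14.05
tcp_pos: [0.6087, -0.0396, 0.1662]
eef_rot: [-180.0, 0.1, 10.3]
contact_force: [0.1, -0.4, -1.7]
gripper_width: 0.0376
```

Request:
servo_tool:
  steps:
    - [3.3, 0, 0, 1.5, 0]
    - [3.3, 0, 0, 2.0, 0]
    - [3.3, 0, 0, 2.0, 0]
    - [3.3, 0, 0, 1.0, 0]
    - [3.3, 0, 0, 0, 0]
    - [3.3, 0, 0, 0, 0]

```text
time_s: 14.8
tcp_pos: [0.6093, -0.0421, 0.1031]
eef_rot: [180.0, -0.0, 10.2]
contact_force: [-0.6, -0.6, -0.8]
gripper_width: 0.0378
```

```bash
python3 -c "
from h import *
q=np.load('st.npz')
s=r.get_state();print(s['tcp_pos'],((s['tcp_pos'][:2]-q['T'])@q['R']*1000).round(1),s['contact_force'])
im=r.capture('wrist');cv2.imwrite('pics/w6.png',im[:,:,::-1])
cv2.imwrite('pics/f.png',cv2.resize(im[170:300,230:430,::-1],None,fx=4,fy=4,interpolation=cv2.INTER_CUBIC))
"
```

```text
[ 0.60931952 -0.04213561  0.10307618] [-31.2 -69.7] [-0.63874177 -0.56192661 -0.79116181]
```

View pics/f.png

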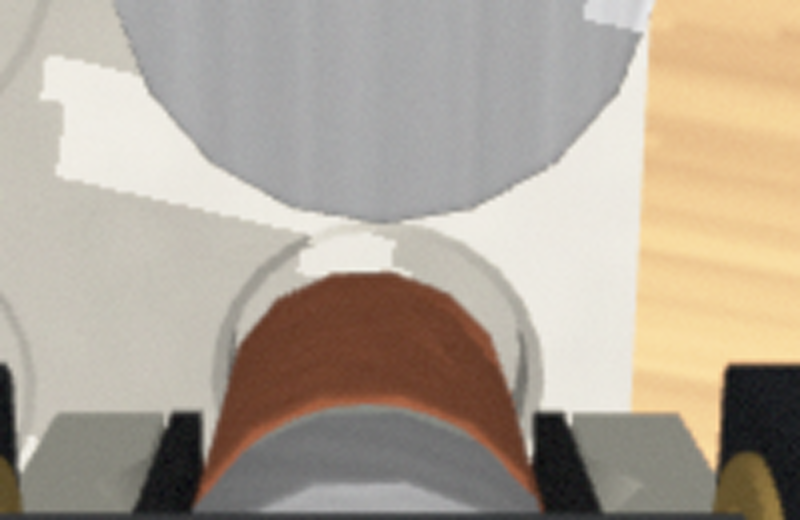

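```bash
python3 -c "
from h import *
q=np.load('st.npz')
S=lambda w:((w[:2]-q['T'])@q['R']*1000).round(1)
f=lambda u,v:((u+.5)/4-.5+230,(v+.5)/4-.5+170)
print(S(wonz(f(375,222),.07)),S(wonz(f(363,271),.0755)))
for u,v,z in[(213,370,.07),(543,370,.07),(276,298,.0755),(448,298,.0755),(238,345,.0755),(498,345,.0755)]:print(S(wonz(f(u,v),z)))
"
```

```text
[ -5.9 -70.9] [-11.2 -69.3]
[-26.6 -48.7]
[-26.6 -93.9]
[-14.9 -57.9]
[-14.9 -80.5]
[-21.4 -52.7]
[-21.3 -87.2]
```

Request:
servo_tool:
  steps:
    - [3.3, 0.2, 0.15, 0, 0]
    - [3.3, 0, 0, 0, 0]
    - [3.3, 0, 0, 0.3, 0]
    - [3.3, 0, 0, 0.3, 0]
    - [3.3, 0, 0, 0.2, 0]
    - [3.3, 0, 0, 0, 0]

```text
time_s: 15.6
tcp_pos: [0.611, -0.0432, 0.0942]
eef_rot: [180.0, 0.0, 10.2]
contact_force: [0.3, 0.0, -1.0]
gripper_width: 0.0374
```

Request:
servo_tool:
  steps:
    - [3.3, 0, 0, 0.4, 0]
    - [3.3, 0, 0, 0.4, 0]
    - [3.3, 0, 0, 0.2, 0]
    - [3.3, 0, 0, 0.1, 0]
    - [3.3, 0, 0, 0.1, 0]
    - [3.3, 0, 0, 0, 0]

```text
time_s: 16.35
tcp_pos: [0.6112, -0.0432, 0.0836]
eef_rot: [180.0, -0.0, 10.3]
contact_force: [-4.0, -0.1, 7.5]
gripper_width: 0.038
```

Request:
servo_tool:
  steps:
    - [6.5, 0, 0, 0, 0]
    - [6.5, 0, 0, 0, 0]
    - [6.5, 0, 0, 0, 0]
    - [6.5, 0, 0, -1.0, 0]
    - [6.5, 0, 0, -3.0, 0]
    - [6.5, 0, 0, -4.0, 0]
    - [6.5, 0, 0, -3.0, 0]
    - [6.5, 0, 0, 0, 0]

```text
time_s: 17.35
tcp_pos: [0.613, -0.0431, 0.1963]
eef_rot: [180.0, -0.3, 10.2]
contact_force: [-0.4, 1.1, -0.2]
gripper_width: 0.0653
```

```bash
python3 -c "
from h import *
im=r.capture('wrist');cv2.imwrite('pics/w7.png',im[:,:,::-1])
p=st(-.109,0);print(p,delta(*p,.16))"
```

```text
[0.5205215  0.01279072] [-8.   -7.12  3.44 10.22]
```

View pics/w7.png

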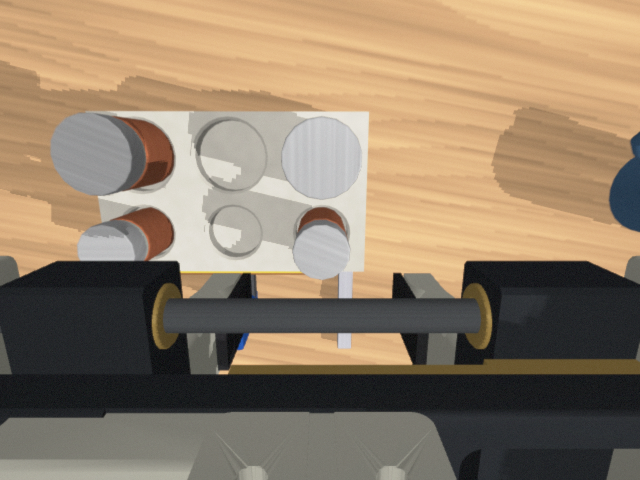

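Request:
servo_tool:
  steps:
    - [6, -1.5, -1.3, 0, 0]
    - [6, -2.0, -1.8, 0, 0]
    - [6, -2.0, -1.8, 0.5, 0]
    - [6, -1.7, -1.5, 1.0, 0]
    - [6, -0.8, -0.7, 1.0, 0]
    - [6, 0, 0, 0, 0]
    - [6, 0, 0, 0, 0]

```text
time_s: 18.27
tcp_pos: [0.5206, 0.0123, 0.1676]
eef_rot: [180.0, -0.0, 10.2]
contact_force: [0.8, 0.3, 0.6]
gripper_width: 0.0597
```

```bash
python3 -c "
from h import *
im=r.capture('wrist');cv2.imwrite('pics/w8.png',im[:,:,::-1])
p=st(-.109,0);print(p,delta(*p,.0512))"
```

```text
[0.5205215  0.01279072] [-0.   -0.05 11.65 10.21]
```

View pics/w8.png

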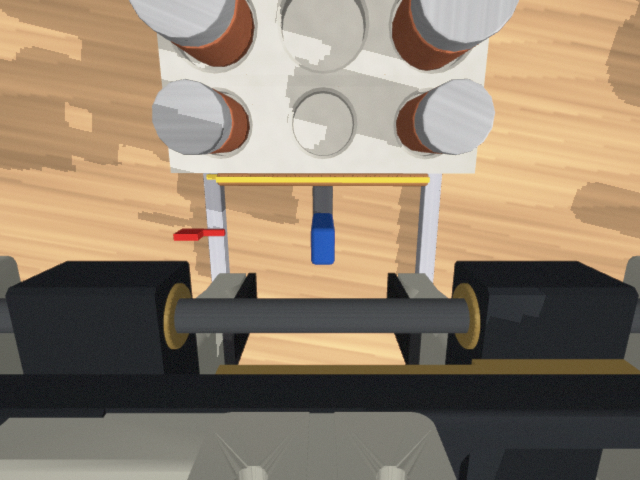

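Request:
servo_tool:
  steps:
    - [6, 0, 0, 2.5, 0]
    - [6, 0, 0, 3.0, 0]
    - [6, 0, 0, 3.0, 0]
    - [6, 0, 0, 2.2, 0]
    - [6, 0, 0, 0.9, 0]
    - [6, 0, 0, 0, 0]
    - [0.8, 0, 0, 0, 0]
    - [0.8, 0, 0, 0, 0]
  squeeze: 40

```text
time_s: 19.32
tcp_pos: [0.5205, 0.0127, 0.0525]
eef_rot: [-180.0, -0.1, 10.2]
contact_force: [0.1, -0.1, 0.6]
gripper_width: 0.0452
```

Request:
servo_tool:
  steps:
    - [0.8, 0, 0, 0, 0]
    - [0.8, 0, 0, 0, 0]
    - [0.8, 0, 0, 0, 0]
    - [0.8, 0, 0, 0, 0]

```text
time_s: 19.82
tcp_pos: [0.5201, 0.0116, 0.0517]
eef_rot: [179.9, 0.0, 10.2]
contact_force: [1.6, -7.3, 0.4]
gripper_width: 0.0158
```

```bash
python3 -c "
from h import *
im=r.capture('wrist');cv2.imwrite('pics/w9.png',im[:,:,::-1])
im=r.capture('top');cv2.imwrite('pics/t9.png',im[:,:,::-1])
q=np.load('st.npz')
S=lambda w:((w[:2]-q['T'])@q['R']*1000).round(1)
print(S(r.get_state()['tcp_pos']))
t=cv2.imread('pics/w8.png')
cv2.imwrite('pics/g.png',cv2.resize(t[160:280,150:350],None,fx=4,fy=4,interpolation=cv2.INTER_CUBIC))
"
```

```text
[-109.7   -1.1]
```

View pics/w9.png

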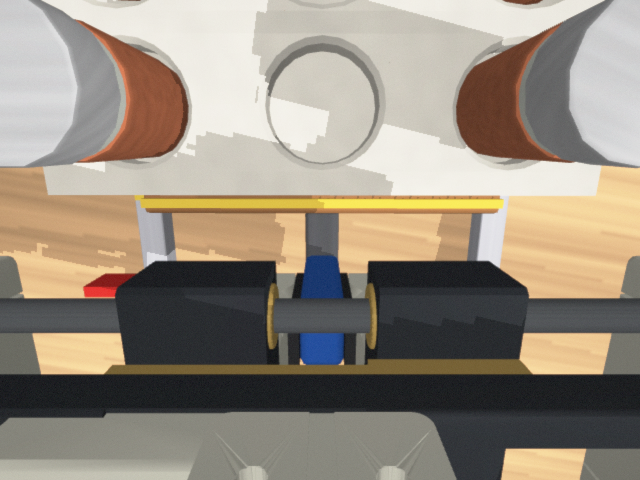

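View pics/g.png

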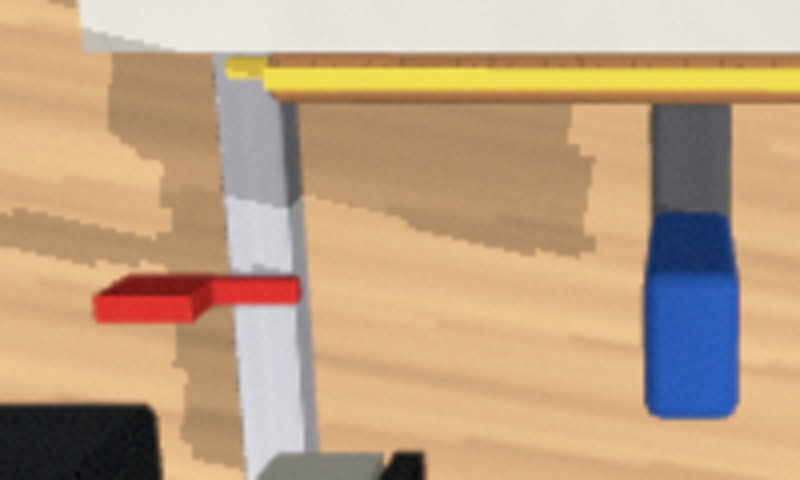

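```bash
python3 - <<'E'
from h import *
from scipy.spatial.transform import Rotation as Ro
q=np.load('st.npz')
S=lambda w:((w[:2]-q['T'])@q['R']*1000).round(1)
c=r.calibration("wrist");H=c["tool_from_camera"];R=Ro.from_euler("xyz",[180,0,10.2],degrees=True).as_matrix();t=np.array([.5206,.0124,.1676])
def w8(u,v,z):
    uv=((u+.5)/4-.5+150,(v+.5)/4-.5+160)
    p=cv2.undistortPoints(np.array([[uv]],float),c["K"],None)[0,0]
    o=t+R@H[:3,3];d=R@H[:3,:3]@np.array([p[0],p[1],1]);return S(o+d*(z-o[2])/d[2])
for n,u,v,z in [("blk top far",150,295,.034),("blk top near",150,322,.034),("bar far",260,280,.017),("bar near",260,302,.017),("ptr far",245,58,.024),("ptr near",245,79,.024),("ptr far",245,58,.03),("ptr near",245,79,.03),("deck edge",180,50,.07),("handle top near",690,415,.094),("handle top far",690,270,.094),("block L",95,322,.034),("block R",195,322,.034),("bar R",300,302,.017)]:
    print(n,w8(u,v,z))
E
python3 -c "
import cv2
t=cv2.imread('pics/t9.png')
cv2.imwrite('pics/i.png',cv2.resize(t[200:285,245:345],None,fx=7,fy=7,interpolation=cv2.INTER_CUBIC))"
```

```text
blk top far [-113.1  109.4]
blk top near [-118.8  109.9]
bar far [-113.9   91.7]
bar near [-118.8   92.1]
ptr far [-65.9  89.3]
ptr near [-70.1  89.6]
ptr far [-65.4  87.5]
ptr near [-69.5  87.8]
deck edge [-60.8  86.7]
handle top near [-118.8   -1.1]
handle top far [-94.1  -1.1]
block L [-118.8  121.2]
block R [-118.8  100.6]
bar R [-118.8   83.4]
```

View pics/i.png

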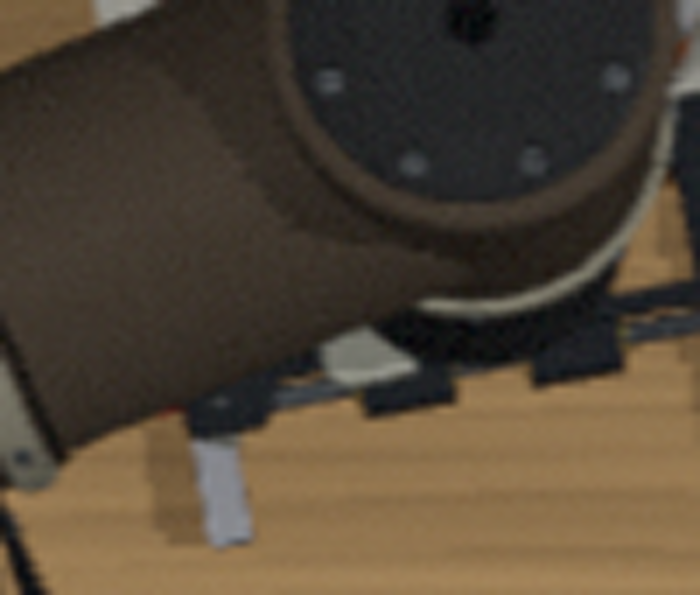

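Request:
servo_tool:
  steps:
    - [0.8, -0.4, 0, 0, 0]
    - [0.8, -0.8, 0, 0, 0]
    - [0.8, -1.0, 0, 0, 0]
    - [0.8, -1.0, 0, 0, 0]
    - [0.8, -0.8, 0, 0, 0]
    - [0.8, -0.5, 0, 0, 0]
    - [0.8, 0, 0, 0, 0]
    - [0.8, 0, 0, 0, 0]
  squeeze: 40

```text
time_s: 20.92
tcp_pos: [0.4768, 0.0039, 0.0517]
eef_rot: [179.9, -0.1, 10.2]
contact_force: [8.4, -8.2, -6.2]
gripper_width: 0.0158
```

```bash
python3 -c "
from h import *
q=np.load('st.npz')
S=lambda w:((w[:2]-q['T'])@q['R']*1000).round(1)
s=r.get_state();print(S(s['tcp_pos']),s['eef_rot'])
im=r.capture('wrist');cv2.imwrite('pics/w10.png',im[:,:,::-1])
cv2.imwrite('pics/j.png',cv2.resize(im[130:280,40:240,::-1],None,fx=4,fy=4,interpolation=cv2.INTER_CUBIC))
"
```

```text
[-153.6   -1. ] [ 1.79945816e+02 -9.77291654e-02  1.02478277e+01]
```

View pics/w10.png

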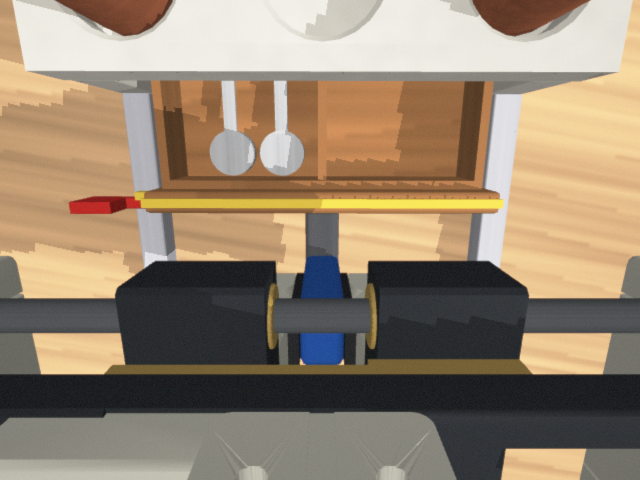

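View pics/j.png

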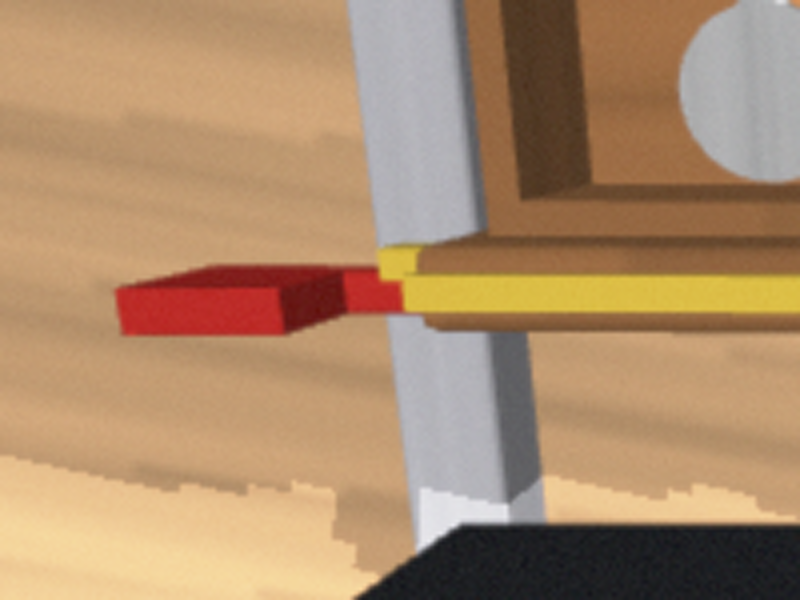

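```bash
cat > m.py <<'E'
from h import *
import sys
q=np.load('st.npz')
S=lambda w:((w[:2]-q['T'])@q['R']*1000).round(1)
f=lambda u,v:((u+.5)/4-.5+40,(v+.5)/4-.5+130)
def show(L):
    for n,u,v,z in L: print(n,z,S(wonz(f(u,v),z)))
E
python3 - <<'E'
from m import *
show([("blk far",200,288,.034),("blk near",200,335,.034),("blk L",118,288,.034),("blk L",122,335,.034),("bar far",360,268,.017),("bar near",375,313,.017)])
for z in(.024,.026,.028): show([("ptr far",400,246,z),("ptr near",395,280,z),("tip",379,262,z)])
show([("strip far",600,275,.05),("strip near",600,313,.05)])
s=r.get_state();print(s["contact_force"],s["tcp_pos"])
E
```

```text
blk far 0.034 [-113.4  110.5]
blk near 0.034 [-119.2  111.4]
blk L 0.034 [-113.4  120.3]
blk L 0.034 [-119.2  120.8]
bar far 0.017 [-113.4   99.8]
bar near 0.017 [-119.4   98.6]
ptr far 0.024 [-109.6   90.7]
ptr near 0.024 [-113.9   91.9]
tip 0.024 [-111.6   93.6]
ptr far 0.026 [-109.3   89.7]
ptr near 0.026 [-113.6   90.9]
tip 0.026 [-111.3   92.6]
ptr far 0.028 [-109.1   88.7]
ptr near 0.028 [-113.3   89.9]
tip 0.028 [-111.1   91.6]
strip far 0.05 [-109.5   56.4]
strip near 0.05 [-113.7   56.8]
[ 8.63286665 -8.27981419 -5.48565494] [0.47686299 0.00391771 0.05169257]
```

Request:
servo_tool:
  steps:
    - [0.8, -0.2, 0, 0, 0]
    - [0.8, -0.28, 0, 0, 0]
    - [0.8, 0, 0, 0, 0]
    - [0.8, 0, 0, 0, 0]
    - [0.8, 0, 0, 0, 0]

```text
time_s: 21.6
tcp_pos: [0.4722, 0.0031, 0.0517]
eef_rot: [179.9, -0.1, 10.2]
contact_force: [7.5, -7.7, -6.2]
gripper_width: 0.0155
```

```bash
python3 -c "
from h import *
q=np.load('st.npz')
S=lambda w:((w[:2]-q['T'])@q['R']*1000).round(1)
s=r.get_state();print(S(s['tcp_pos']),s['eef_rot'])
im=r.capture('wrist');cv2.imwrite('pics/w11.png',im[:,:,::-1])
cv2.imwrite('pics/k.png',cv2.resize(im[130:280,40:240,::-1],None,fx=4,fy=4,interpolation=cv2.INTER_CUBIC))
im=r.capture('scene');cv2.imwrite('pics/s11.png',cv2.resize(im[200:330,180:400,::-1],None,fx=3.6,fy=3.6,interpolation=cv2.INTER_CUBIC))
"
```

```text
[-158.2   -1.1] [ 1.79944617e+02 -1.01644345e-01  1.02459622e+01]
```

View pics/k.png

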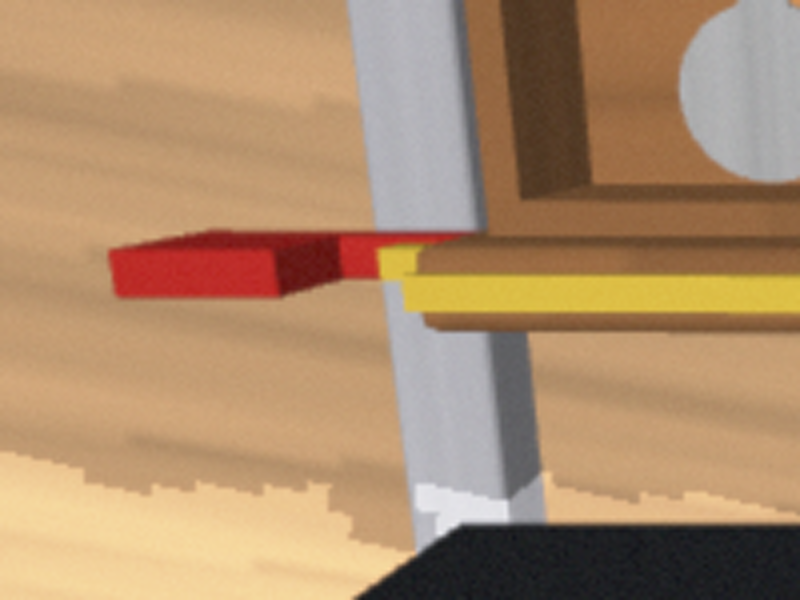

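View pics/s11.png

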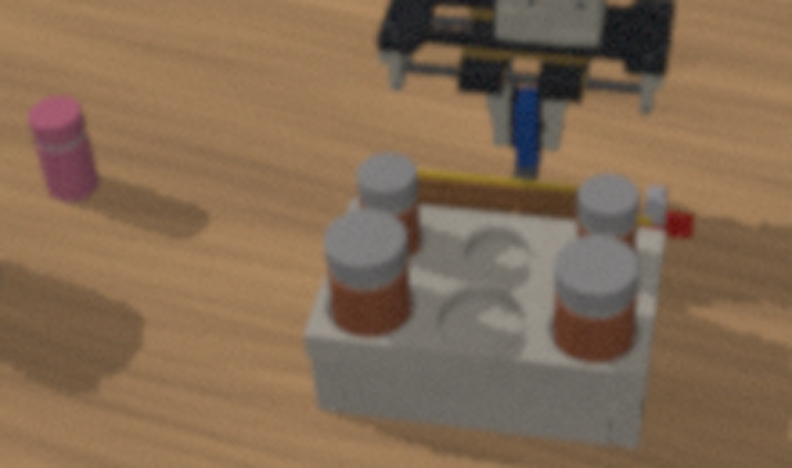

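Run:
```python
from m import *
show([("blk far",200,249,.034),("blk near",200,297,.034),("bar far",365,233,.017),("bar near",365,278,.017)])
for z in(.024,.026): show([("ptr far",400,246,z),("ptr near",395,280,z)])
s=r.get_state();print(s["contact_force"],s["gripper_width"],s["time_s"])
```

```text
blk far 0.034 [-113.4  109.7]
blk near 0.034 [-119.2  110.6]
bar far 0.017 [-113.5   98.6]
bar near 0.017 [-119.4   99.3]
ptr far 0.024 [-114.3   90.7]
ptr near 0.024 [-118.6   91.9]
ptr far 0.026 [-114.1   89.7]
ptr near 0.026 [-118.3   90.9]
[ 8.44426509 -7.2691751  -5.25788722] 0.015686472730977213 21.7
```

Request:
servo_tool:
  steps:
    - [0.8, 0, 0, 0, 0]
    - [0.8, 0, 0, 0, 0]
    - [0.8, 0, 0, 0, 0]
    - [0.8, 0, 0, 0, 0]
    - [0.8, 0, 0, 0, 0]
    - [0.8, 0, 0, 0, 0]
    - [0.8, 0, 0, 0, 0]
    - [0.8, 0, 0, 0, 0]

```text
time_s: 22.7
tcp_pos: [0.4722, 0.0031, 0.0517]
eef_rot: [179.9, -0.1, 10.2]
contact_force: [8.7, -7.6, -6.2]
gripper_width: 0.0158
```

```bash
python3 -c "
from h import *
s=r.get_state();print(s['qd'].round(2))
im=r.capture('scene');cv2.imwrite('pics/s12.png',im[:,:,::-1])
# expected lid-top centres (z=.128) of fixed and placed jars
print(proj('scene',[[*st(*p),.128] for p in [(-.03,.07),(.03,-.07),(-.03,-.07),(.03,.07)]]).round(1))
"
```

```text
[ 0.01  0.02  0.09 -0.01  0.03 -0.07]
[[348.5 253.1]
 [280.9 265.1]
 [286.9 246.9]
 [345.4 272. ]]
```

View pics/s12.png

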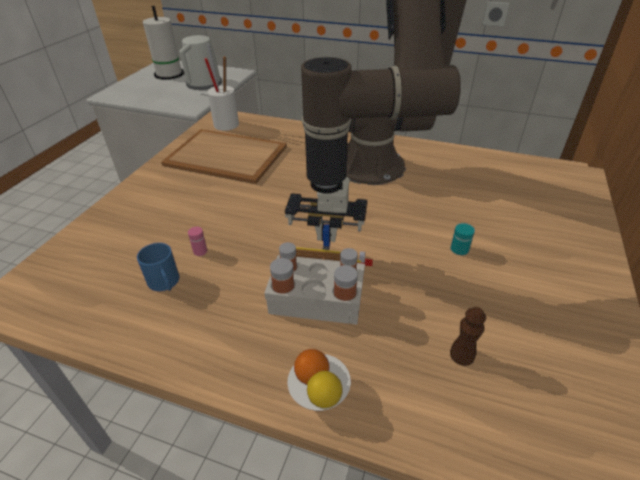

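The scene view shows both jars seated and level with the fixed ones. Their lids are at (288,247) and (346,272), where a jar pushed right down should project. The mill, mug and look-alikes haven't moved, and the arm is holding the tray still. I'm handing the job in.

```bash
python3 -c "
from plant import r
print(r.close_job())"
```

```text
the job is handed in; nothing more can be done
None
```

The job is handed in at about 23 s. Both jars are away, and the arm is still holding the tray open at the mark.

- **Jars:** The large jar is in the +y end well of the back row and the small jar in the -y end well of the front row. I lowered each until it met the well floor with about 8 N. In the last scene picture both stand upright, with their lids within about 1.5 px of where a fully seated jar's should be.
- **Tray:** I gripped the blue handle at 40 N and pulled the tray out about 48.5 mm. In the last wrist measurement the pointer centre was at x = -116.3 mm and the clip centre at x = -116.35 mm in the station's frame. The reading is good to roughly 0.3 mm, because I had to assume the pointer's height. After a further second of holding, the tool position and grip had not changed.
- **Left alone:** The mill, mug, pink jar and turquoise jar look unmoved in the last picture.
- **Checks that disagreed:** The top and wrist cameras differed by about 2–3 mm in x on the jars and wells. I settled that for each jar by comparing it with its well in one wrist picture just above the deck. The first top view had suggested about 51 mm of pull instead of 48.5 mm; I went with the closer wrist view.

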